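# Lay out the desk tidy to its printed template

### The job

Set up the desk for the day as the layout sheet shows: slide the fragile tablet, without lifting it, squarely between the yellow lines and up to the sprung charging bar, which stands differently every day and must be felt for; press it home with about 10 N so that the bar gives, never more than 18 N, and leave it touching the bar. Stand the red-capped jar upright in the orange circle and lay the white remote in the white outline, setting both down without dropping them. Leave the other things on the desk where they are.

Things in the scene. Friction and masses are not known exactly. Their poses are not given: they have to be found in the camera images.
- tablet: small black tablet, grey screen, 110 (its x) by 165 (its y) by 10 mm thick, 0.2 to 0.31 kg, lying flat, too wide to grasp. Origin: centre of its underside, at desk level; z up. Slides with 1 to 3 N of push; fragile: at most 18 N. Starts 60 to 100 mm from its place towards the dock's -x, up to 80 mm to either side, turned up to 0.3 rad. Same either way round.
- dock: tablet's place: yellow lines 174 mm apart along x (at y = +-87 mm), near line at x = -58 mm; origin between them, desk level. Far end: aluminium bar, 150 mm along y, 14 mm high, facing -x; its face stands anywhere from x = +55 to +85 mm (set each day, not reported). It is sprung: gives towards +x, 2.5 N/mm, solid stop after 4 mm. The tablet slides in towards +x. Lines are flat.
- mat: the dark layout sheet, 250 by 660 mm, printed with all the outlines, fixed on the desk. Origin: its centre, at desk level. It has no height to speak of: things slide over its edges freely.
- jar: amber jar with a paper label and a dark red cap, 50 mm diameter, 80 mm high (cap is the top 20 mm, body 48 mm), about 0.14 kg, standing. Origin: centre of its underside; z up along its axis.
- jar_spot: orange drawn circle, 63 mm diameter, on the layout sheet: the jar's place. Origin: its centre, at desk level. Flat, no height.
- remote: white remote control, 160 (its x) by 44 (its y) by 20 mm high, about 0.12 kg, lying buttons up. Origin: centre of its underside; z up. It may lie either way round in its place.
- remote_spot: white drawn rectangle, 172 (its x) by 56 mm (its y), on the layout sheet: the remote's place, the remote's x along its x. Origin: its centre, at desk level. Flat, no height. It and the orange circle may have swapped places.
- glue: bystander: white glue bottle, orange cap, 44 mm diameter, 95 mm high, standing near the jar (they may have swapped places). Origin: centre of underside.
- calculator: bystander: grey calculator 125 by 78 by 16 mm at the left of the sheet. Origin: centre of underside.
- mug: bystander: blue mug, 80 mm diameter, 95 mm high, behind the sheet. Origin: centre of underside.
- tape: bystander: yellow ring of tape, 90 mm diameter, 45 mm high, lying flat at the back right. Origin: centre of underside.
- stapler: bystander: red stapler 150 mm long (its y), 50 mm wide, 57 mm high, behind the sheet. Origin: centre of underside.
- phone: bystander: dark phone 150 by 72 by 9 mm lying near the robot. Origin: centre of underside.
Mind the look-alikes: they are no part of the job. Several things have the shape of the tablet; the one meant has the colours described above.

How it is judged:
By the outcome, as a careful person would: the job done as asked, in the order asked, and still so for the second after the job is handed in, with the robot touching nothing.
It also fails if it takes over 72 s, if anything falls off the work surface, if the arm or the gripper's body presses on something with over 40 N, if the wrist force passes 120 N, or if a joint passes its speed limit or range.

### The arm

A 6-joint arm with a two-finger parallel gripper is mounted at the origin on the work surface. World frame = base frame: x ahead of the robot, y to its left, z up, the work surface at z = 0. Lengths are in mm, angles in rad, forces in N, time in s.
With the tool pointing down it reaches from about 300 to 775 mm from the base axis. Payload 14.6 kg.
Tool frame: the origin (TCP) lies between the finger pads; the fingertips stand 22 mm ahead of it and the grasp point (between the pads) lies 3 mm ahead of it (manip.tcp_to_tips is the distance from the TCP to the fingertips, in mm); y points along the fingers, z is the direction in which the jaws open and shut, and the axes are right-handed (so a half turn about y gives the same grasp; the last joint's range is limited). The gripper opens to 94 mm and grips with 3 to 60 N. Pads are 16 mm wide; open, the fingers measure 119 mm over their backs; the gripper's body (75 mm by 177 mm) begins 78 mm behind the grasp point.
Start: joints at [-1.237, 0.3, 1.521, -0, 1.321, -0.067], TCP at [214.578, -506.405, 227.446] pointing down, gripper open.
Joint ranges: [-3.03, 3.03], [-0.79, 2.21], [0.23, 2.52], [-1.04, 4.18], [0, 3.07], [-2.55, 2.55]. Speed limits (rad/s): [2.22, 2.22, 2.57, 3.14, 3.14, 3.14].

### API

Orientations are given as [roll, pitch, yaw] about the fixed x, y, z axes, in that order (R = Rz(yaw) Ry(pitch) Rx(roll)).
In Python, from cell import manip gives the robot as it stands.
- The arm moves only by the shell command python3 -m jog 'ROWS' [OPENING] [FORCE]. ROWS is JSON, one flat list of numbers, 6 for each row, row after row: the shift along the tool's x, y, z in mm, then the turn, a rotation vector about the tool's x, y, z in degrees. A call has 1 to 10 rows; each row is the pose to reach, as a shift and turn from the pose commanded when the call began, along the tool's axes at that moment; what a row does not reach only later rows make up. A row lasts 1/12 s, in which the tool goes at most 41.7 mm and 7.16 degrees, less where a joint would pass 70% of its speed; a pose out of reach is approached as far as the arm can. A call with a gripper value outside its range is refused whole. OPENING is the finger opening in mm, from 0 to 94, set as the call begins (- or left out, the last holds). The fingers move at their own pace and stop on an object; FORCE is the grip in N (left out, the last holds). Time passes only in rows, so rows that repeat a pose let the fingers close. It gives the time, the measured TCP pose, the force and the opening at its end, in the units of the state.
- manip.read_state(): the state, without advancing time (a new reading comes with each control period).
- manip.camera(name): name is "scene" or "top"; returns a dict with "img" (420x560x3 uint8, red, green, blue), "intrinsics" (3x3 intrinsics, pixels), "k1" (the pictures are not rectified: a ray, as slopes to the right and down, at radius r is drawn at 1 + k1 r^2 times it, then the intrinsics apply), "origin" and "orientation" of the camera in the world. Camera axes: x right, y down, z forward; pixel columns grow to the right and rows downward; lengths in mm; the calibration is good to about 2 mm. A picture is of the moment at which its call begins. There is no depth.
- manip.sign_off(): hands the job in, once; it reports no verdict.
Trained networks look in a picture, given as the dict that the camera call returned (one of the last four; its "shot" number tells which), for a name from the list of things; names that differ only in an ending like _2 or _b are one class to them, and where a whole thing is asked for, a point or a joint stands for the part that bears it (a point fixed in the world has none). Each returns a list of dicts, best first, with "score" (0 to 1); they miss things now and then, are a little off and sometimes report something else, mostly with a low value. They report only what shows in the picture. A call takes as long as a camera call. They do not tell look-alikes from the thing itself.
- manip.masks_of(thing, picture): "pixels" (420x560 bool, what is visible of it) and "xy" ([column, row] in pixels, amid what is visible of it).
- manip.tip_of(thing, picture): "xy" ([column, row] in pixels: a listed point, or the origin of a listed thing).
The state is a dict: "clock": time; "joints": joint angles; "qd": joint speeds; "effort": joint torques, N m; "eef_pos": TCP position; "eef_rot": TCP orientation; "wrist_force": force on the tool from outside, world axes, zero at the start; "moment": the same for the moment, N m; "finger_gap": finger opening in mm.
Only numpy, scipy, OpenCV 4.12 (cv2) and the standard library are available. Lean on these libraries where they do the work, as an engineer would, in place of code of your own. Each camera call takes 0.05 s, during which the arm holds its last target.

## Working session

There is one attempt and no reset: what is moved stays moved. The work goes in short steps, Python scripts to look and compute and a shell command to move; the robot and the scene stay as the last step left them, time stands still between calls to the robot, and variables do not carry over. Pictures are saved under pics/ and viewed, and the job is handed in when it is done.

```bash
ls; mkdir -p pics; python3 - <<'E'
from cell import manip
import cv2
s=manip.read_state(); print({k:s[k] for k in s if k not in('qd','effort')})
for n in("scene","top"):
    c=manip.camera(n); cv2.imwrite(f"pics/{n}0.png",c["img"][:,:,::-1]); print(n,c["intrinsics"],c["k1"],c["origin"],c["orientation"],c["shot"])
print(manip.tcp_to_tips)
E
```

```text
pics
{'clock': 0.0, 'joints': array([-1.23659343e+00,  3.00454055e-01,  1.52159587e+00,  1.91929432e-05,
        1.32071392e+00, -6.65853344e-02]), 'eef_pos': array([ 214.50716705, -506.17703539,  226.88941318]), 'eef_rot': array([-1.57196369e+00,  9.64761366e-05, -2.74080924e+00]), 'wrist_force': array([ 0.55172923, -0.29877417, -0.46195623]), 'moment': array([0.04017896, 0.05047691, 0.02447025]), 'finger_gap': 93.85488770357928}
scene [[491.0178812    0.         281.95130763]
 [  0.         491.0178812  213.41345074]
 [  0.           0.           1.        ]] -0.16089123945636002 [1117.51791829  592.12814322 1103.76566041] [-2.43001570e+00 -7.98004846e-04  2.41399007e+00] 1
top [[506.57802698   0.         283.86899384]
 [  0.         506.57802698 207.20216626]
 [  0.           0.           1.        ]] -0.09050309509297585 [ 298.97423562  -70.01896046 1444.5750051 ] [-2.98927274 -0.01454187 -1.55766078] 2
22.0
```

View pics/scene0.png

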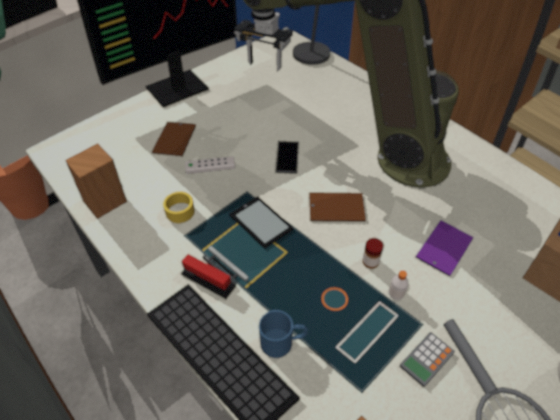

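View pics/top0.png

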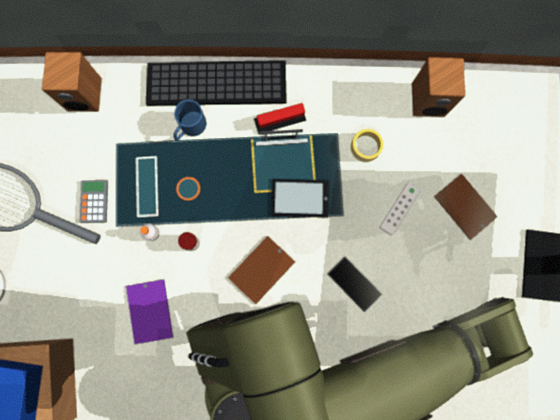

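```bash
cat > h.py <<'E'
import numpy as np,cv2
from scipy.spatial.transform import Rotation as R
from cell import manip
def p2w(c,uv,z=0.):
    K=np.array(c["intrinsics"]);d=np.array([c["k1"],0,0,0,0.])
    n=cv2.undistortPoints(np.asarray(uv,float).reshape(-1,1,2),K,d).reshape(-1,2)
    r=np.c_[n,np.ones(len(n))]@R.from_euler('xyz',c["orientation"]).as_matrix().T
    o=np.array(c["origin"]);return o+r*((z-o[2])/r[:,2])[:,None]
def w2p(c,P):
    M=R.from_euler('xyz',c["orientation"]).as_matrix().T
    K=np.array(c["intrinsics"]);d=np.array([c["k1"],0,0,0,0.])
    o=np.array(c["origin"])
    return cv2.projectPoints(np.asarray(P,float).reshape(-1,1,3),cv2.Rodrigues(M)[0],-M@o,K,d)[0].reshape(-1,2)
def ortho(c,x0,x1,y0,y1,z=0.,s=1.):
    # rows: x decreasing from x1; cols: y decreasing from y1 ; s px per mm
    xs=np.arange(x1,x0,-1/s);ys=np.arange(y1,y0,-1/s)
    X,Y=np.meshgrid(xs,ys,indexing='ij')
    uv=w2p(c,np.stack([X,Y,np.full_like(X,z)],-1)).reshape(X.shape+(2,)).astype(np.float32)
    return cv2.remap(c["img"],uv[...,0],uv[...,1],cv2.INTER_CUBIC)
def rect(pts):
    (cx,cy),(w,h),a=cv2.minAreaRect(np.asarray(pts,np.float32)[:,:2]);return (round(cx,1),round(cy,1)),(round(w,1),round(h,1)),round(a,2)
E
python3 - <<'E'
from h import *
for n in("top","scene"):
    c=manip.camera(n)
    for t,z in dict(tablet=10,dock=0,mat=0,jar=80,jar_spot=0,remote=20,remote_spot=0,glue=95,calculator=16,mug=95,tape=45,stapler=57,phone=9).items():
        m=manip.masks_of(t,c);q=manip.tip_of(t,c)
        for d in m[:3]:
            k=np.argwhere(d["pixels"])[:,::-1]
            print(n,t,round(d["score"],2),np.round(d["xy"]),len(k),rect(p2w(c,k,z)) if len(k)>5 else '')
        for d in q[:2]: print("    tip",round(d["score"],2),np.round(d["xy"],1),np.round(p2w(c,[d["xy"]],0)[0,:2],1))
    if n=="top":
        o=ortho(c,200,600,-360,420,0,1); cv2.imwrite("pics/o0.png",o[:,:,::-1])
E
```

```text
Traceback (most recent call last):
  File "h.py", line 21, in rect
    (cx,cy),(w,h),a=cv2.minAreaRect(np.asarray(pts,np.float32)[:,:2]);return (round(cx,1),round(cy,1)),(round(w,1),round(h,1)),round(a,2)
                    ~~~~~~~~~~~~~~~^^^^^^^^^^^^^^^^^^^^^^^^^^^^^^^^^^
cv2.error: OpenCV(4.12.0) /io/opencv/modules/imgproc/src/convhull.cpp:143: error: (-215:Assertion failed) total >= 0 && (depth == CV_32F || depth == CV_32S) in function 'convexHull'
```

```bash
sed -i 's/np.asarray(pts,np.float32)\[:,:2\]/np.ascontiguousarray(np.asarray(pts)[:,:2],dtype=np.float32)/' h.py
python3 - <<'E'
from h import *
for n in("top","scene"):
    c=manip.camera(n)
    for t,z in dict(tablet=10,dock=0,mat=0,jar=80,jar_spot=0,remote=20,remote_spot=0,glue=95,calculator=16,mug=95,tape=45,stapler=57,phone=9).items():
        m=manip.masks_of(t,c);q=manip.tip_of(t,c)
        for d in m[:3]:
            k=np.argwhere(d["pixels"])[:,::-1]
            print(n,t,round(d["score"],2),np.round(d["xy"]),len(k),rect(p2w(c,k,z)) if len(k)>5 else '')
        for d in q[:2]: print("    tip",round(d["score"],2),np.round(d["xy"],1),np.round(p2w(c,[d["xy"]],0)[0,:2],1))
    if n=="top":
        o=ortho(c,200,600,-360,420,0,1); cv2.imwrite("pics/o0.png",o[:,:,::-1])
E
```

```text
top tablet 0.94 [264. 268.] 2267 ((339.3, -26.4), (110.9, 166.3), 47.14)
top tablet 0.81 [299. 196.] 2191 ((548.2, -133.7), (167.7, 113.3), 89.96)
top tablet 0.75 [146. 309.] 2353 ((219.3, 286.0), (165.3, 113.3), 11.84)
    tip 0.98 [262.7 268.5] [344.3 -30.4]
    tip 0.8 [465.6 206.2] [ 532.2 -621.8]
top dock 0.76 [277. 158.] 2779 ((661.8, -81.6), (180.0, 177.6), 4.73)
    tip 0.87 [279.9 169.1] [633.4 -75. ]
top mat 0.61 [206. 178.] 12261 ((602.7, 76.0), (252.6, 657.3), 3.61)
    tip 0.65 [228.6 179.7] [599.5  73.7]
    tip 0.44 [399.  210.8] [ 515.6 -422.8]
top jar 0.38 [403. 211.] 896 ((510.3, -405.6), (45.8, 156.3), 56.05)
    tip 0.53 [188.9 243.9] [410.8 181.7]
top jar_spot 0.61 [188. 187.] 457 ((571.8, 189.6), (68.1, 67.1), 2.27)
    tip 0.71 [187.7 188.1] [572.8 191.9]
top remote 0.9 [403. 212.] 848 ((519.1, -420.2), (46.3, 162.2), 57.45)
    tip 0.68 [400.5 213. ] [ 509.2 -427.1]
top remote_spot 0.86 [148. 184.] 1176 ((576.8, 314.2), (176.5, 58.6), 3.0)
    tip 0.93 [147.2 184.8] [580.9 310.9]
top glue 0.64 [151. 229.] 248 ((433.6, 274.1), (50.6, 41.4), 46.96)
    tip 0.67 
[... 2268 characters left out ...]
.0), 17.36)
    tip 0.93 [392.1 290.9] [446.2 277.3]
scene calculator 0.8 [427. 361.] 1619 ((538.8, 464.7), (132.3, 80.2), 0.36)
    tip 0.6 [427.5 358.9] [529.9 463.9]
scene mug 0.8 [277. 333.] 1584 ((784.8, 198.5), (110.3, 107.0), 5.4)
    tip 0.67 [277.4 340.2] [765.  180.8]
scene tape 0.9 [177. 201.] 709 ((715.0, -308.7), (125.9, 86.8), 67.69)
    tip 0.85 [179.9 216.3] [ 718.1 -311.2]
scene stapler 0.74 [208. 276.] 1190 ((801.0, -55.0), (62.7, 167.8), 16.76)
scene stapler 0.63 [261. 222.] 1719 ((580.1, -100.0), (163.0, 108.7), 88.61)
    tip 0.9 [206.7 278.6] [787.9 -79.8]
scene phone 0.96 [286. 157.] 711 ((313.6, -288.1), (156.3, 73.7), 44.65)
    tip 0.92 [287.8 156.4] [ 303.9 -291.1]
```

View pics/o0.png

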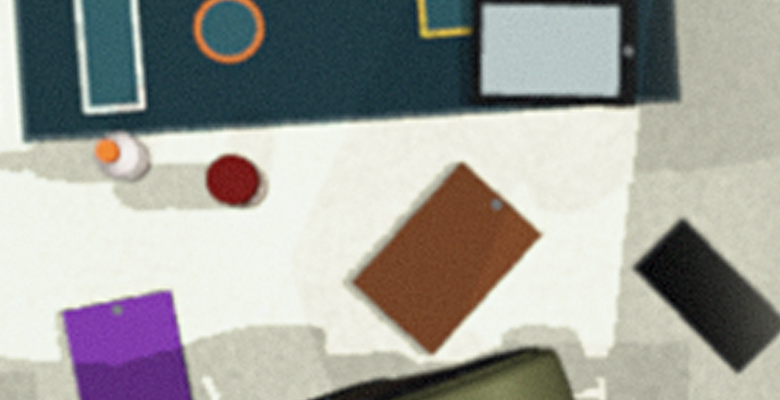

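Tablet look-alikes (top picture): brown notebooks (263,268) and (465,206), and a purple book (150,309). The black tablet with the grey screen is at (299,197). The white remote (400,210) and the jar with the red cap (188,241) have no twins, but the glue bottle stands at (150,232). Next I check the tablet and dock close up.

```bash
python3 - <<'E'
from h import *
c=manip.camera("top")
o=ortho(c,480,830,-240,40,0,1.7); cv2.imwrite("pics/o1.png",o[:,:,::-1])
# yellow pixels
img=c["img"];hsv=cv2.cvtColor(img,cv2.COLOR_RGB2HSV)
o2=ortho(c,480,800,-240,40,0,2.);h=cv2.cvtColor(o2,cv2.COLOR_RGB2HSV)
m=((h[...,0]>17)&(h[...,0]<33)&(h[...,1]>110)&(h[...,2]>120)).astype(np.uint8)
n,l,st,ce=cv2.connectedComponentsWithStats(m)
for i in range(1,n):
    if st[i,4]>60:
        k=np.argwhere(l==i); P=np.c_[800-k[:,0]/2,40-k[:,1]/2]; print(st[i,4],rect(P),P.min(0),P.max(0))
# remote & jar crops
cv2.imwrite("pics/rj.png",np.hstack([ortho(c,440,600,-520,-320,20,2),ortho(c,340,500,120,320,80,2)])[:,:,::-1])
E
```

```text
3471 ((671.5, -169.7), (133.6, 7.3), 4.7) [ 605. -178.] [ 738.  -161.5]
5203 ((638.2, 1.4), (166.9, 46.6), 20.06) [563.  -48.5] [723.5  13.5]
```

View pics/o1.png

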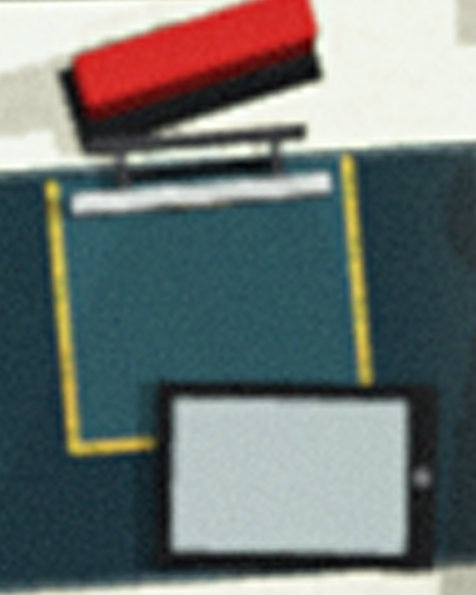

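View pics/rj.png

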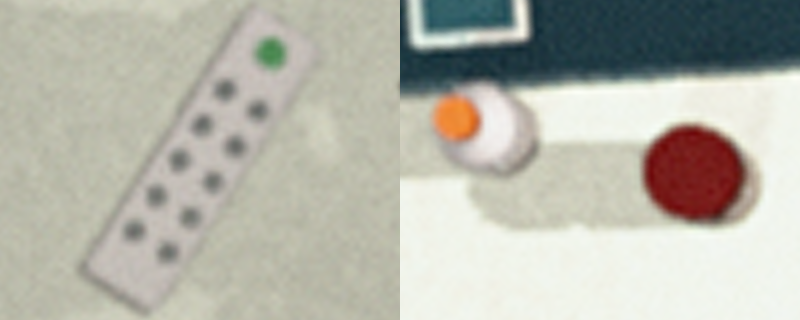

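```bash
python3 - <<'E'
from h import *
c=manip.camera("top"); print(manip.read_state()["clock"])
np.save("pics/top.npy",c["img"])
def pts(m,x1,y1,s):
    k=np.argwhere(m); return np.c_[x1-k[:,0]/s,y1-k[:,1]/s]
s=2.;o2=ortho(c,480,800,-240,40,0,s);h=cv2.cvtColor(o2,cv2.COLOR_RGB2HSV)
P=pts((h[...,0]>17)&(h[...,0]<33)&(h[...,1]>110)&(h[...,2]>120),800,40,s)
L=lambda Q:cv2.fitLine(Q.astype(np.float32),cv2.DIST_HUBER,0,.01,.01).ravel()
left=P[(P[:,0]>580)&(P[:,1]>-10)&(P[:,0]<725)]; right=P[(P[:,0]>610)&(P[:,1]<-155)]
near=P[(P[:,0]<580)&(P[:,1]<-6)&(P[:,1]>-44)]
fl,fr,fn=L(left),L(right),L(near)
for f in(fl,fr,fn): print(f, np.degrees(np.arctan2(f[1],f[0])))
a=np.mean([np.arctan(f[1]/f[0]) for f in(fl,fr)]); u=np.array([np.cos(a),np.sin(a)]);v=np.array([-u[1],u[0]])
yl,yr=fl[2:]@v,fr[2:]@v; xn=fn[2:]@u
print("sep",yl-yr); D=u*(xn+58)+v*(yl+yr)/2; print("dock",D,"yaw",a,np.degrees(a))
# bar top face at z=14
ob=ortho(c,690,740,-170,0,14,4); g=ob.min(2); B=pts(g>150,740,0,4); 
B=np.c_[(B-D)@u,(B-D)@v]; print("bar in dock", rect(B))
# tablet top z=10: dark border + screen -> network mask best near
for t,z in(("tablet",10),("remote",20),("remote_spot",0),("jar_spot",0)):
    for d in manip.masks_of(t,c):
        k=np.argwhere(d["pixels"])[:,::-1]; r=rect(p2w(c,k,z)); print(t,round(d["score"],2),r)
ot=ortho(c,470,620,-240,-30,10,3); g=ot.min(2); m=(g>130).astype(np.uint8); n,l,st,ce=cv2.connectedComponentsWithStats(m)
i=1+np.argmax(st[1:,4]); print("screen",rect(pts(l==i,620,-30,3)))
# jar cap
oj=ortho(c,340,480,120,240,80,3);h=cv2.cvtColor(oj,cv2.COLOR_RGB2HSV); m=((h[...,1]>150)&((h[...,0]<8)|(h[...,0]>172))&(h[...,2]>60)); Q=pts(m,480,240,3); print("jar",cv2.minEnclosingCircle(Q.astype(np.float32)),Q.mean(0))
oj=ortho(c,520,630,130,250,0,3);h=cv2.cvtColor(oj,cv2.COLOR_RGB2HSV); m=((h[...,1]>130)&(h[...,0]<18)&(h[...,2]>130)); Q=pts(m,630,250,3); print("spot",rect(Q),Q.mean(0),cv2.minEnclosingCircle(Q.astype(np.float32)))
oj=ortho(c,470,690,260,360,0,3); m=(oj.min(2)>130)
n,l,st,ce=cv2.connectedComponentsWithStats(m.astype(np.uint8)); 
for i in range(1,n):
    if st[i,4]>800: print("rs",rect(pts(l==i,690,360,3)))
oj=ortho(c,420,620,-520,-320,20,3); h=cv2.cvtColor(oj,cv2.COLOR_RGB2HSV);cv2.imwrite("pics/rem.png",oj[:,:,::-1])
E
```

```text
3.05
[9.9629951e-01 8.5949637e-02 6.5125031e+02 4.1032443e+00] 4.930635
[ 9.9643165e-01  8.4403507e-02  6.7354163e+02 -1.6950829e+02] 4.841725
[ 8.3373167e-02 -9.9651837e-01  5.6753632e+02 -2.4880894e+01] -85.217514
sep 174.8793
dock [630.9209   -85.393234] yaw 0.08527993 4.8861794
bar in dock ((89.5, -7.1), (169.8, 38.5), 85.11)
tablet 0.95 ((530.0, -617.6), (167.3, 114.0), 39.61)
tablet 0.85 ((218.7, 286.3), (166.2, 112.4), 11.41)
tablet 0.73 ((546.3, -132.6), (164.8, 111.8), 89.19)
tablet 0.56 ((341.4, -29.1), (113.6, 164.6), 46.35)
remote 0.65 ((518.9, -420.7), (43.5, 158.8), 56.8)
remote 0.28 ((599.5, 74.0), (250.5, 648.0), 3.68)
remote_spot 0.62 ((578.1, 313.3), (179.0, 60.8), 4.75)
remote_spot 0.19 ((781.1, 196.4), (121.2, 94.4), 0.91)
jar_spot 0.95 ((573.3, 191.1), (63.2, 65.6), 46.95)
screen ((548.5, -129.7), (135.9, 88.8), 89.24)
jar ((413.5758056640625, 173.31167602539062), 24.054338455200195) [413.51707295 173.39494001]
spot ((572.5, 191.7), (70.0, 69.7), 90.0) [572.7722081  191.57514679] ((573.0, 191.5), 35.6951789855957)
rs ((577.6, 313.0), (180.3, 64.4), 4.51)
```

```bash
cat >> h.py <<'E'
DK=np.array([630.9,-85.4]);DA=0.0853
U=np.array([np.cos(DA),np.sin(DA)]);V=np.array([-U[1],U[0]])
def d2w(x,y): return DK+U*x+V*y
def w2d(p): q=np.asarray(p)[:2]-DK; return np.array([q@U,q@V])
def go(x,y,z,psi):
    s=manip.read_state();p=s["eef_pos"];yaw=s["eef_rot"][2]
    Rt=R.from_euler('xyz',s["eef_rot"]); d=Rt.inv().apply(np.array([x,y,z])-p)
    rv=(Rt.inv()*R.from_euler('xyz',[-np.pi/2,0,psi])).as_rotvec(degrees=True)
    print("t",round(s["clock"],2),"at",np.round(p,1),"psi",round(yaw,4),"F",np.round(s["wrist_force"],1),"gap",round(s["finger_gap"],1),"dock",np.round(w2d(p),1))
    print("   shift",np.round(d,1),"turn",np.round(rv,2),"dist",round(np.linalg.norm(d)/41.7,1),"rows",round(np.linalg.norm(rv)/7.16,1))
E
python3 - <<'E'
from h import *
p=d2w(-87.6,-160); go(*p,120,-np.pi/2+DA)
E
```

```text
t 3.25 at [ 214.6 -506.4  227.5] psi -2.7408 F [ 0.  -0.1 -0.2] gap 93.9 dock [-450.7 -384. ]
   shift [-414.7  107.5 -100.3] turn [  0.   -71.92   0.  ] dist 10.5 rows 10.0
```

```bash
python3 -m jog '[-40,10,-10,0,-7,0, -80,21,-19,0,-14,0, -121,31,-29,0,-21,0, -162,42,-39,0,-28,0, -202,52,-49,0,-35,0, -243,63,-59,0,-42,0, -284,74,-69,0,-49,0, -325,84,-79,0,-56,0, -365,95,-88,0,-63,0, -400,104,-97,0,-70,0]' 50 10
python3 - <<'E'
from h import *
p=d2w(-87.6,-160); go(*p,27,-np.pi/2+DA)
E
```

```text
clock: 4.08
eef_pos: [540.4, -264.2, 124.9]
eef_rot: [-1.571, -0.0, -1.513]
wrist_force: [0.2, -0.6, 0.5]
finger_gap: 50.0
t 4.08 at [ 540.4 -264.2  124.9] psi -1.513 F [ 0.2 -0.6  0.5] gap 50.0 dock [-105.4 -170.4]
   shift [-10.9  97.9  17.5] turn [-0.01 -1.58  0.01] dist 2.4 rows 0.2
```

```bash
python3 -m jog '[-8.2,30,12.6,0,-1.92,0, -8.2,60,12.6,0,-1.92,0, -8.2,85,12.6,0,-1.92,0, -8.2,95,12.6,0,-1.92,0, -8.2,96.5,12.6,0,-1.92,0, -8.2,96.5,12.6,0,-1.92,0]'
python3 - <<'E'
from h import *
p=d2w(-87.6,-90.5); go(*p,26,-np.pi/2+DA)
c=manip.camera("top"); o=ortho(c,470,680,-300,0,10,2.5)
cv2.imwrite("pics/a1.png",o[:,:,::-1])
E
```

```text
clock: 4.58
eef_pos: [551.2, -257.1, 29.4]
eef_rot: [-1.571, -0.0, -1.486]
wrist_force: [0.0, -0.0, 1.0]
finger_gap: 49.9
t 4.58 at [ 551.2 -257.1   29.4] psi -1.4859 F [ 0. -0.  1.] gap 49.9 dock [ -94.  -164.3]
   shift [-73.8   3.4   6.4] turn [-0.01 -0.03  0.01] dist 1.8 rows 0.0
```

View pics/a1.png

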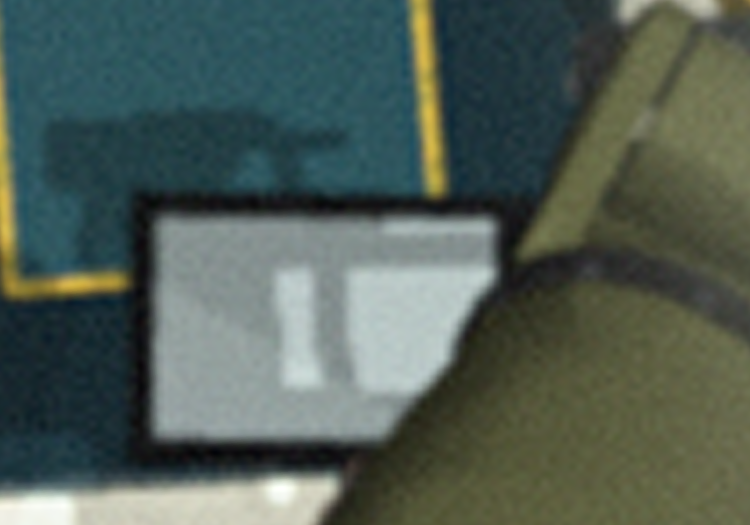

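```bash
python3 -m jog '[-10,3,6,0,0,0, -22,3,6,0,0,0, -26,3,6,0,0,0, -30,3,6,0,0,0, -34,3,6,0,0,0, -38,3,6,0,0,0, -41,3,6,0,0,0, -44,3,6,0,0,0, -47,3,6,0,0,0, -50,3,6,0,0,0]'
python3 - <<'E'
from h import *
p=d2w(-87.6,-90.5); go(*p,26,-np.pi/2+DA)
E
```

```text
clock: 5.47
eef_pos: [552.8, -206.4, 26.0]
eef_rot: [-1.571, -0.0, -1.486]
wrist_force: [1.4, -3.0, 2.0]
finger_gap: 50.0
t 5.47 at [ 552.8 -206.4   26. ] psi -1.4858 F [ 1.4 -3.   2. ] gap 50.0 dock [ -88.1 -113.9]
   shift [-23.4  -0.    0.5] turn [-0.01 -0.02  0.01] dist 0.6 rows 0.0
```

Contact with 3 N, as expected. I continue the lateral push.

```bash
python3 -m jog '[-3,0,0,0,0,0, -6,0,0,0,0,0, -9,0,0,0,0,0, -12,0,0,0,0,0, -15,0,0,0,0,0, -17.5,0,0,0,0,0, -20,0,0,0,0,0, -22,0,0,0,0,0, -23.4,0,0,0,0,0, -23.4,0,0,0,0,0]'
python3 - <<'E'
from h import *
p=d2w(-87.6,-90.5); go(*p,26,-np.pi/2+DA)
c=manip.camera("top"); o=ortho(c,470,680,-300,20,10,2.4)
cv2.imwrite("pics/a2.png",o[:,:,::-1])
E
```

```text
clock: 6.3
eef_pos: [550.7, -182.7, 25.7]
eef_rot: [-1.571, 0.0, -1.485]
wrist_force: [-0.1, -0.4, 0.4]
finger_gap: 49.9
t 6.3 at [ 550.7 -182.7   25.7] psi -1.4854 F [-0.1 -0.4  0.4] gap 49.9 dock [-88.2 -90.1]
   shift [ 0.4 -0.3  0.6] turn [ 0.02  0.01 -0.02] dist 0.0 rows 0.0
```

View pics/a2.png

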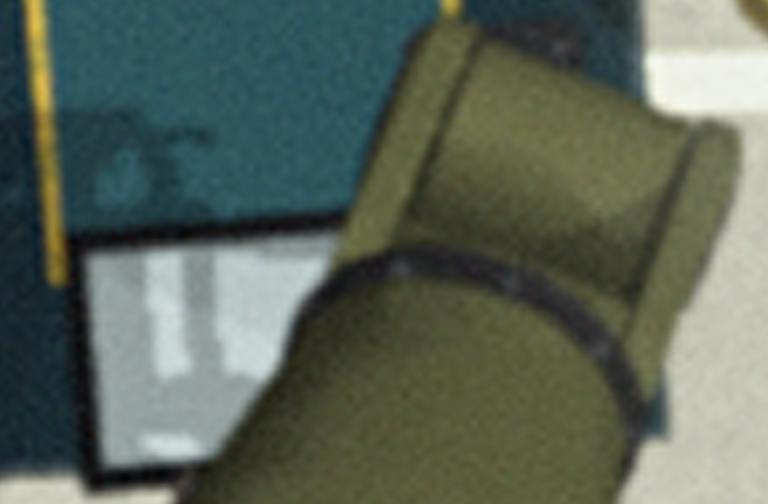

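```bash
python3 -m jog '[10,0,0,0,0,0, 20,-15,0,0,0,0, 20,-50,0,0,0,0]'
python3 - <<'E'
from h import *
p=d2w(-190,0); go(*p,76,-np.pi+DA)
E
```

```text
clock: 6.6
eef_pos: [550.5, -204.0, 72.4]
eef_rot: [-1.577, 0.004, -1.487]
wrist_force: [-0.3, -0.6, -0.3]
finger_gap: 50.0
t 6.6 at [ 550.5 -204.    72.4] psi -1.4866 F [-0.3 -0.6 -0.3] gap 50.0 dock [ -90.2 -111.3]
   shift [-111.2   -2.5  -99.9] turn [ 0.46 89.94  0.13] dist 3.6 rows 12.6
```

```bash
python3 -m jog '[-10,0,-10,0,7,0, -22,0,-20,0,14,0, -34,0,-32,0,21,0, -46,0,-43,0,28,0, -58,0,-55,0,35,0, -70,0,-66,0,42,0, -82,0,-77,0,49,0, -94,0,-88,0,56,0, -105,0,-96,0,63,0, -111,0,-100,0,70,0]' 94
python3 - <<'E'
from h import *
p=d2w(-190,0); go(*p,26,-np.pi+DA)
E
```

```text
clock: 7.43
eef_pos: [442.4, -100.6, 75.7]
eef_rot: [-1.572, -0.001, -2.713]
wrist_force: [0.4, 0.7, 0.6]
finger_gap: 94.0
t 7.43 at [ 442.4 -100.6   75.7] psi -2.7133 F [0.4 0.7 0.6] gap 94.0 dock [-189.1    0.9]
   shift [ 1.2 49.7  0.6] turn [ 0.05 19.65  0.04] dist 1.2 rows 2.7
```

```bash
python3 -m jog '[1,15,0.6,0,7,0, 1,30,0.6,0,14,0, 1,45,0.6,0,20,0, 1,49.5,0.6,0,20,0, 1,49.5,0.6,0,20,0, 1,49.5,0.6,0,20,0]' 94
python3 - <<'E'
from h import *
p=d2w(-190,0); go(*p,26,-np.pi+DA)
c=manip.camera("top"); o=ortho(c,430,730,-240,80,10,2.)
cv2.imwrite("pics/a3.png",o[:,:,::-1])
c=manip.camera("scene"); o=ortho(c,430,730,-240,80,10,2.)
cv2.imwrite("pics/a3s.png",o[:,:,::-1])
E
```

```text
clock: 7.93
eef_pos: [442.9, -102.4, 26.3]
eef_rot: [-1.571, -0.0, -3.057]
wrist_force: [0.6, -0.9, -0.7]
finger_gap: 94.0
t 7.93 at [ 442.9 -102.4   26.3] psi -3.0565 F [ 0.6 -0.9 -0.7] gap 94.0 dock [-188.8   -0.9]
   shift [ 1.2  0.3 -0.9] turn [ 0.01 -0.01  0.02] dist 0.0 rows 0.0
```

View pics/a3.png

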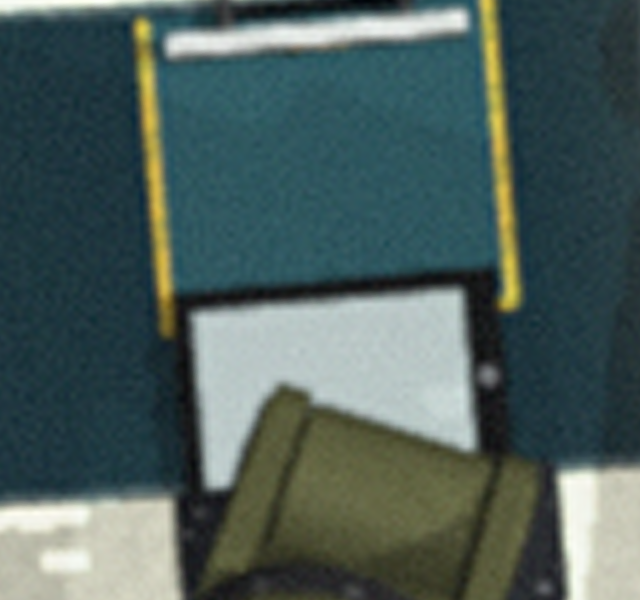

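View pics/a3s.png

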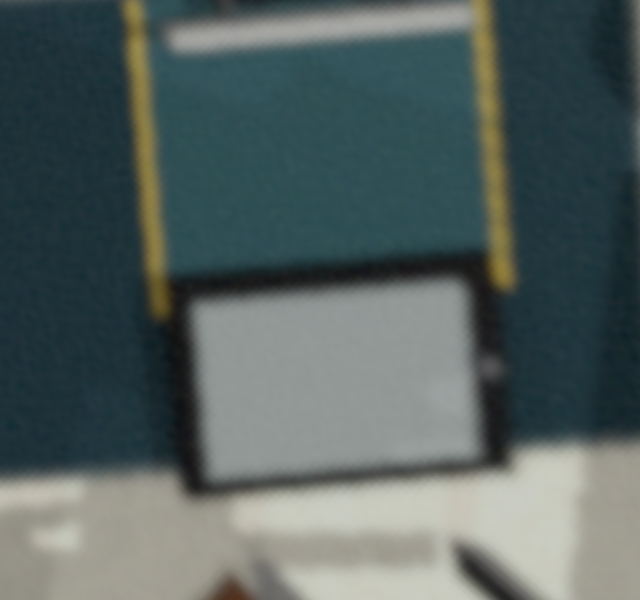

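```bash
python3 -m jog '[-12,0,-0.9,0,0,0, -24,0,-0.9,0,0,0, -29,0,-0.9,0,0,0, -34,0,-0.9,0,0,0, -39,0,-0.9,0,0,0, -44,0,-0.9,0,0,0, -50,0,-0.9,0,0,0, -56,0,-0.9,0,0,0, -62,0,-0.9,0,0,0, -68,0,-0.9,0,0,0]'
python3 -m jog '[-5,0,0,0,0,0, -10,0,0,0,0,0, -15,0,0,0,0,0, -20,0,0,0,0,0, -25,0,0,0,0,0, -30,0,0,0,0,0, -34,0,0,0,0,0, -37,0,0,0,0,0, -40,0,0,0,0,0, -42,0,0,0,0,0]'
python3 - <<'E'
from h import *
p=d2w(-44,0); go(*p,26,-np.pi+DA)
c=manip.camera("top"); o=ortho(c,530,730,-220,60,10,2.7)
cv2.imwrite("pics/a4.png",o[:,:,::-1])
E
```

```text
clock: 8.87
eef_pos: [511.0, -95.2, 26.3]
eef_rot: [-1.571, -0.0, -3.056]
wrist_force: [-2.5, -0.4, 0.1]
finger_gap: 94.0
clock: 9.7
eef_pos: [552.6, -91.7, 26.4]
eef_rot: [-1.571, 0.0, -3.056]
wrist_force: [-1.7, -1.3, 0.4]
finger_gap: 93.6
t 9.7 at [552.6 -91.7  26.4] psi -3.0564 F [-1.7 -1.3  0.4] gap 93.6 dock [-78.6   0.4]
   shift [-34.6   0.4   0.4] turn [-0.   -0.01 -0.  ] dist 0.8 rows 0.0
```

View pics/a4.png

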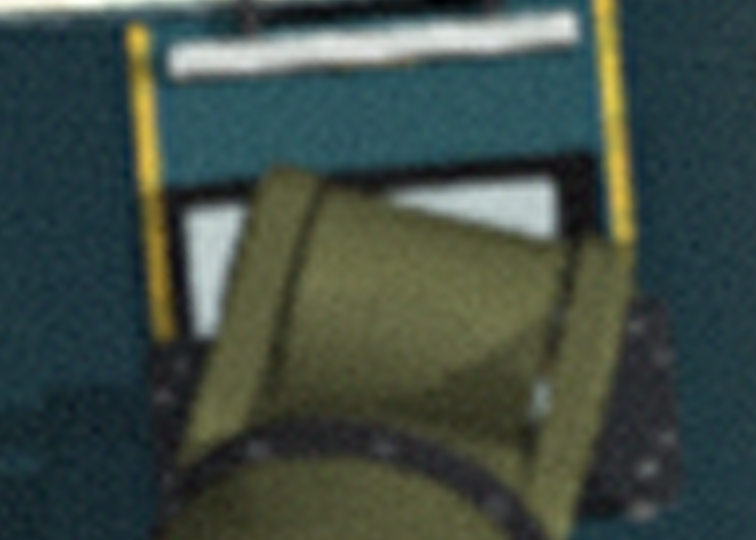

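```bash
python3 -m jog '[-4,0,0,0,0,0, -8,0,0,0,0,0, -12,0,0,0,0,0, -16,0,0,0,0,0, -20,0,0,0,0,0, -23,0,0,0,0,0, -26,0,0,0,0,0, -28,0,0,0,0,0, -30,0,0,0,0,0, -31,0,0,0,0,0]'
python3 - <<'E'
from h import *
p=d2w(-37.5,0); go(*p,26,-np.pi+DA)
E
```

```text
clock: 10.58
eef_pos: [583.4, -89.0, 26.4]
eef_rot: [-1.571, 0.0, -3.056]
wrist_force: [-2.9, 0.1, 2.1]
finger_gap: 93.8
t 10.58 at [583.4 -89.   26.4] psi -3.0563 F [-2.9  0.1  2.1] gap 93.8 dock [-47.6   0.4]
   shift [-10.1   0.4   0.4] turn [-0. -0. -0.] dist 0.2 rows 0.0
```

```bash
python3 -m jog '[-1,0,0,0,0,0, -2,0,0,0,0,0, -3,0,0,0,0,0, -3,0,0,0,0,0]'; python3 -m jog '[-1,0,0,0,0,0, -2,0,0,0,0,0, -2,0,0,0,0,0]'
python3 - <<'E'
from h import *
p=d2w(-37.5,0); go(*p,26,-np.pi+DA)
E
```

```text
clock: 10.92
eef_pos: [586.4, -88.8, 26.4]
eef_rot: [-1.571, 0.0, -3.056]
wrist_force: [-0.6, -0.1, 0.8]
finger_gap: 93.9
clock: 11.17
eef_pos: [588.3, -88.6, 26.4]
eef_rot: [-1.571, 0.0, -3.056]
wrist_force: [-1.7, -0.4, 0.7]
finger_gap: 94.0
t 11.17 at [588.3 -88.6  26.4] psi -3.0564 F [-1.7 -0.4  0.7] gap 94.0 dock [-42.7   0.4]
   shift [-5.2  0.4  0.4] turn [-0.   -0.   -0.01] dist 0.1 rows 0.0
```

```bash
for i in 1; do python3 -m jog '[-1,0,0,0,0,0, -2,0,0,0,0,0, -2,0,0,0,0,0]'; done; python3 -m jog '[-1,0,0,0,0,0, -2,0,0,0,0,0, -2,0,0,0,0,0]'
```

```text
clock: 11.42
eef_pos: [590.4, -88.5, 26.4]
eef_rot: [-1.571, 0.0, -3.056]
wrist_force: [-2.0, -0.8, 0.4]
finger_gap: 94.3
clock: 11.67
eef_pos: [592.1, -88.3, 26.4]
eef_rot: [-1.571, -0.0, -3.056]
wrist_force: [-4.0, 0.1, 2.5]
finger_gap: 94.0
```

```bash
python3 -m jog '[-0.5,0,0,0,0,0, -1,0,0,0,0,0, -1,0,0,0,0,0]'; python3 -m jog '[-0.5,0,0,0,0,0, -0.5,0,0,0,0,0]'
```

```text
clock: 11.92
eef_pos: [592.7, -88.2, 26.3]
eef_rot: [-1.571, -0.001, -3.056]
wrist_force: [-7.6, 0.5, 4.4]
finger_gap: 94.4
clock: 12.08
eef_pos: [593.0, -88.2, 26.3]
eef_rot: [-1.571, -0.002, -3.056]
wrist_force: [-8.6, -0.8, 5.0]
finger_gap: 94.0
```

```bash
python3 -m jog '[-0.5,0,0,0,0,0, -0.5,0,0,0,0,0, -0.5,0,0,0,0,0]'; python3 - <<'E'
from h import *
print(manip.read_state()["wrist_force"])
c=manip.camera("top"); print(manip.read_state()["wrist_force"]); o=ortho(c,530,730,-220,60,10,2.7)
cv2.imwrite("pics/a5.png",o[:,:,::-1])
E
```

```text
clock: 12.33
eef_pos: [593.4, -88.2, 26.3]
eef_rot: [-1.571, -0.002, -3.056]
wrist_force: [-9.4, -1.0, 6.2]
finger_gap: 94.0
[-9.41659523 -0.98388677  6.24685867]
[-9.64335444 -0.67822084  6.12925252]
```

View pics/a5.png

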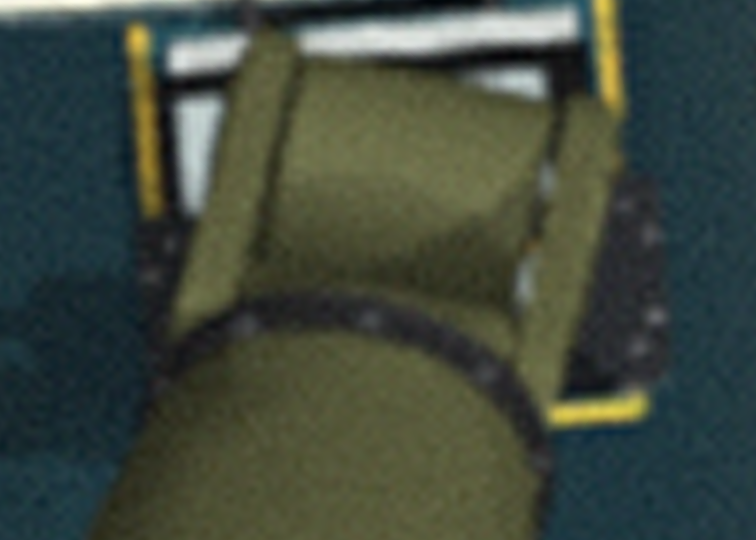

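```bash
python3 -m jog '[-0.5,0,0,0,0,0, -0.5,0,0,0,0,0, -0.5,0,0,0,0,0]'; python3 -m jog '[-0.4,0,0,0,0,0, -0.4,0,0,0,0,0, -0.4,0,0,0,0,0]'
```

```text
clock: 12.63
eef_pos: [593.7, -88.1, 26.3]
eef_rot: [-1.571, -0.003, -3.056]
wrist_force: [-11.2, 0.3, 7.4]
finger_gap: 93.9
clock: 12.88
eef_pos: [594.0, -88.1, 26.3]
eef_rot: [-1.571, -0.003, -3.056]
wrist_force: [-11.5, -0.1, 7.8]
finger_gap: 94.0
```

```bash
python3 -m jog '[0,-0.3,0,0,0,0, 0,-0.3,0,0,0,0]';python3 -m jog '[-0.3,-0.3,0,0,0,0, -0.3,-0.3,0,0,0,0]'
```

```text
clock: 13.05
eef_pos: [594.0, -88.1, 26.3]
eef_rot: [-1.571, -0.003, -3.056]
wrist_force: [-10.2, -0.1, 5.3]
finger_gap: 94.3
clock: 13.22
eef_pos: [594.3, -88.1, 26.4]
eef_rot: [-1.571, -0.003, -3.056]
wrist_force: [-8.9, -1.8, 2.0]
finger_gap: 93.9
```

```bash
python3 -m jog '[-0.5,0,0,0,0,0, -0.5,0,0,0,0,0]';python3 -m jog '[-0.4,-0.1,0,0,0,0, -0.4,-0.1,0,0,0,0, -0.4,-0.1,0,0,0,0]'
```

```text
clock: 13.38
eef_pos: [594.6, -88.1, 26.4]
eef_rot: [-1.571, -0.003, -3.056]
wrist_force: [-10.7, -1.7, 2.8]
finger_gap: 93.9
clock: 13.63
eef_pos: [594.9, -88.0, 26.4]
eef_rot: [-1.571, -0.004, -3.056]
wrist_force: [-11.3, -1.5, 3.4]
finger_gap: 94.0
```

```bash
python3 -m jog '[1,0,0,0,0,0, 2,0,0,0,0,0, 3,0,0,0,0,0, 4.5,0,0,0,0,0, 7,0,0,0,0,0, 15,0,0,0,0,0, 30,-10,0,0,0,0, 45,-40,0,0,0,0, 60,-70,0,0,0,0, 70,-90,0,0,0,0]'
python3 - <<'E'
from h import *
go(*d2w(-150,50),120,-np.pi+DA)
c=manip.camera("top"); o=ortho(c,550,750,-220,60,10,2.7)
cv2.imwrite("pics/a6.png",o[:,:,::-1])
c=manip.camera("scene"); o=ortho(c,530,730,-220,60,10,2.7)
cv2.imwrite("pics/a6s.png",o[:,:,::-1])
E
```

```text
clock: 14.47
eef_pos: [525.6, -94.0, 119.5]
eef_rot: [-1.57, 0.002, -3.056]
wrist_force: [0.9, -0.9, 1.3]
finger_gap: 93.7
t 14.47 at [525.6 -94.  119.5] psi -3.0564 F [ 0.9 -0.9  1.3] gap 93.7 dock [-105.6    0.4]
   shift [ 44.4  -0.6 -49.6] turn [-0.04 -0.01 -0.13] dist 1.6 rows 0.0
```

View pics/a6s.png

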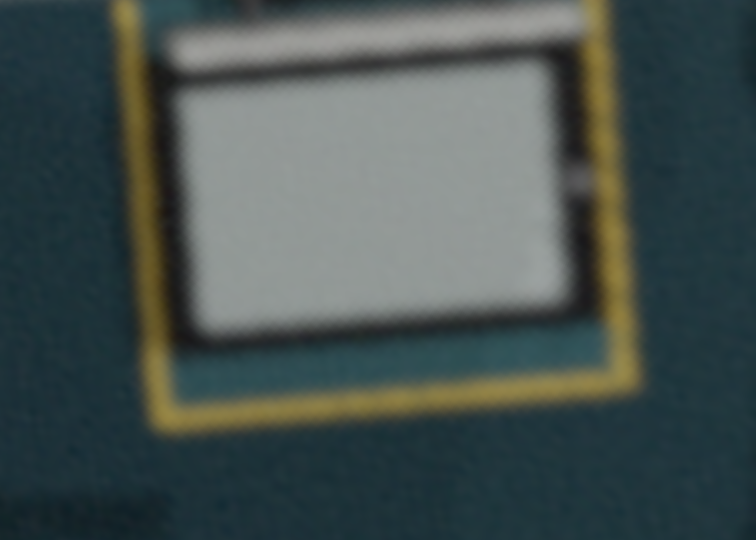

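View pics/a6.png

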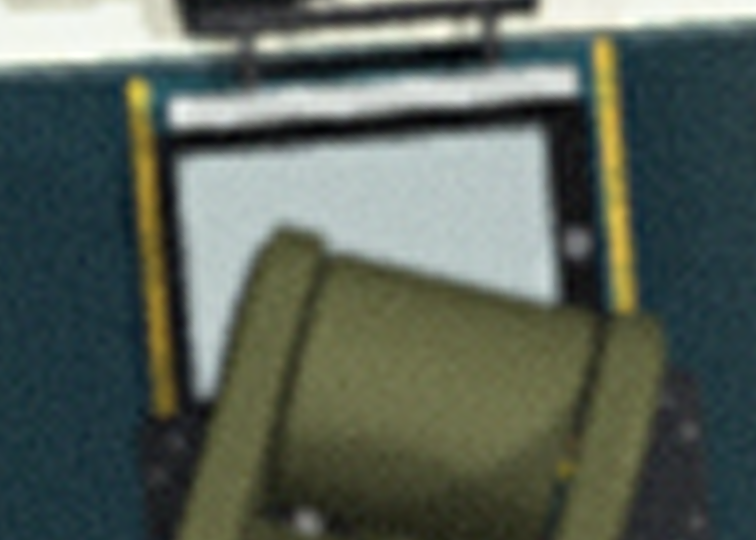

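```bash
python3 - <<'E'
from h import *
c=manip.camera("scene")
oj=ortho(c,340,480,100,240,80,3);h=cv2.cvtColor(oj,cv2.COLOR_RGB2HSV); m=((h[...,1]>120)&((h[...,0]<8)|(h[...,0]>172))&(h[...,2]>40))
cv2.imwrite("pics/jc.png",np.hstack([oj[:,:,::-1],cv2.merge([m.astype(np.uint8)*255]*3)]))
k=np.argwhere(m);Q=np.c_[480-k[:,0]/3,240-k[:,1]/3]; print(Q.mean(0),Q.min(0),Q.max(0))
go(413.5,173.4,160,-np.pi)
E
```

```text
[427.18130371 179.34177409] [400.33333333 155.33333333] [453.66666667 204.66666667]
t 14.62 at [526.7 -94.1 118.6] psi -3.0567 F [-0.3 -0.1 -0.7] gap 93.9 dock [-104.6    0.2]
   shift [  89.9  -42.  -276.1] turn [-0.06  4.87 -0.21] dist 7.0 rows 0.7
```

View pics/jc.png

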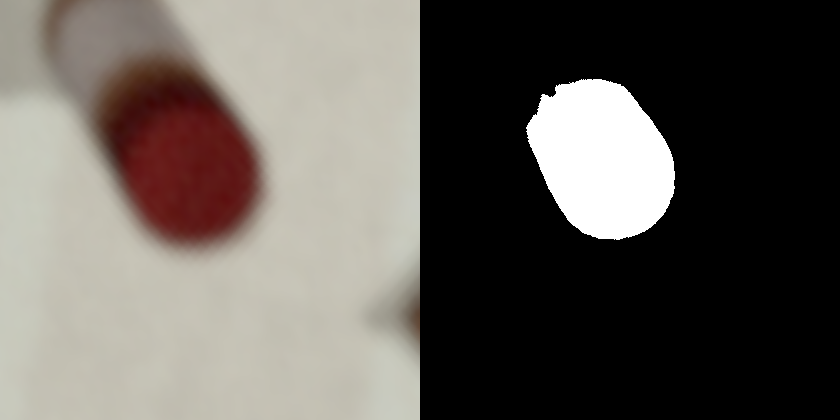

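```bash
python3 -m jog '[10,-15,-30,0,0,0, 22,-30,-69,0,0,0, 35,-40,-108,0,0,0, 48,-42,-147,0,0,0, 61,-42,-186,0,0,0, 73,-42,-225,0,0,0, 84,-42,-258,0,0,0, 89.5,-42,-277,0,0,0, 89.5,-42,-277,0,0,0, 89.5,-42,-277,0,0,0]' 80
python3 - <<'E'
from h import *
go(414,174.5,37,-3.0567)
c=manip.camera("top"); cv2.imwrite("pics/b1.png",c["img"][:,:,::-1])
s=3.;o=ortho(c,550,740,-200,20,10,s); cv2.imwrite("pics/b1o.png",o[:,:,::-1])
# tablet vs dock: outline of dark frame in dock coords; lines at z=0
def sub(z,thr):
    pass
g=o.min(2); m=(g>125).astype(np.uint8); n,l,st,ce=cv2.connectedComponentsWithStats(m)
for i in range(1,n):
    if st[i,4]>3000:
        k=np.argwhere(l==i);P=np.c_[740-k[:,0]/s,20-k[:,1]/s]; print("bright",rect(np.c_[(P-DK)@U,(P-DK)@V]))
E
```

```text
clock: 15.45
eef_pos: [413.3, 175.1, 158.1]
eef_rot: [-1.57, -0.001, -3.054]
wrist_force: [0.6, -0.4, 0.9]
finger_gap: 80.2
t 15.45 at [413.3 175.1 158.1] psi -3.0541 F [ 0.6 -0.4  0.9] gap 80.2 dock [-194.6  278.1]
   shift [ -0.8 121.1   0.6] turn [-0.02  0.15  0.07] dist 2.9 rows 0.0
bright ((109.2, 72.5), (47.7, 13.0), 85.11)
bright ((106.2, 0.1), (85.7, 8.1), 89.14)
bright ((83.8, 0.1), (13.1, 152.1), 0.1)
bright ((23.0, 6.6), (136.5, 89.6), 89.97)
```

View pics/b1o.png

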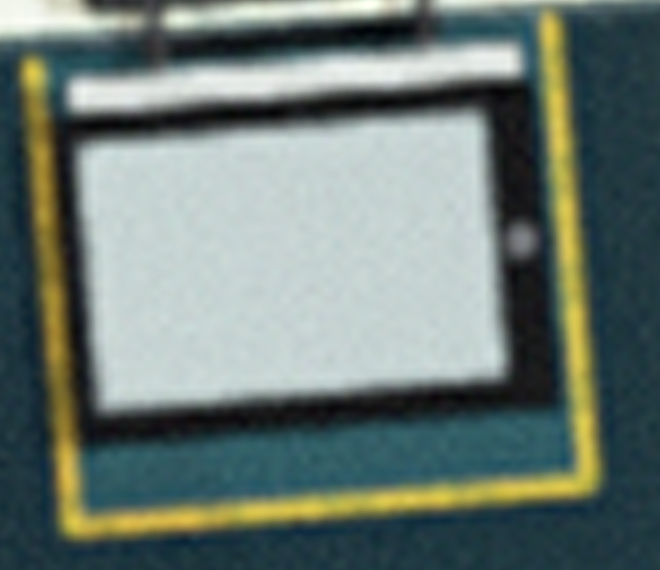

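View pics/b1.png

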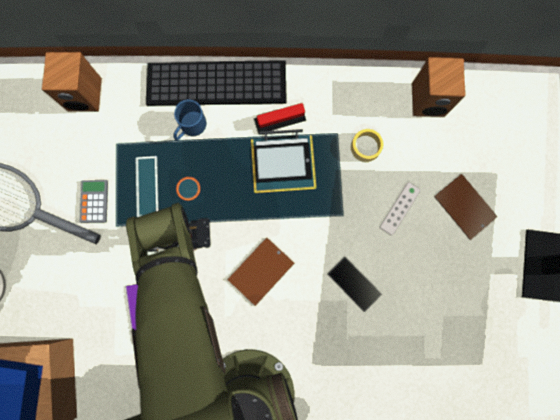

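```bash
python3 -m jog '[0,35,0.6,0,0,0, 0,70,0.6,0,0,0, 0,100,0.6,0,0,0, 0,115,0.6,0,0,0, 0,121,0.6,0,0,0, 0,121,0.6,0,0,0, 0,121,0.6,0,0,0]' 80
python3 -m jog '[0,0,0,0,0,0, 0,0,0,0,0,0, 0,0,0,0,0,0, 0,0,0,0,0,0, 0,0,0,0,0,0, 0,0,0,0,0,0]' 40 15
```

```text
clock: 16.08
eef_pos: [414.4, 173.5, 38.6]
eef_rot: [-1.571, 0.0, -3.057]
wrist_force: [-0.1, -0.3, 0.2]
finger_gap: 80.2
clock: 16.58
eef_pos: [414.0, 174.0, 38.4]
eef_rot: [-1.571, 0.001, -3.056]
wrist_force: [-0.1, -0.7, 3.9]
finger_gap: 49.5
```

```bash
python3 -m jog '[0,0,0,0,0,0, 0,0,0,0,0,0, 0,-5,0,0,0,0, 0,-20,0,0,0,0, 0,-50,0,0,0,0, 0,-60,0,0,0,0]' 40 20
python3 - <<'E'
from h import *
c=manip.camera("scene"); u,v=w2p(c,[[414,174,90]])[0].astype(int); print(u,v)
cv2.imwrite("pics/b2.png",cv2.resize(c["img"][v-90:v+90,u-100:u+100,::-1],None,fx=3.5,fy=3.3,interpolation=2))
go(572.8,191.5,100,-3.0567)
E
```

```text
clock: 17.08
eef_pos: [414.6, 174.1, 100.8]
eef_rot: [-1.571, 0.003, -3.056]
wrist_force: [0.6, 0.8, -0.4]
finger_gap: 49.6
376 240
t 17.13 at [415.1 174.3 101.4] psi -3.0563 F [ 1.6 -0.1  0.9] gap 49.9 dock [-192.9  277.2]
   shift [-158.6    2.1   -3.7] turn [ 0.06  0.02 -0.26] dist 3.8 rows 0.0
```

View pics/b2.png

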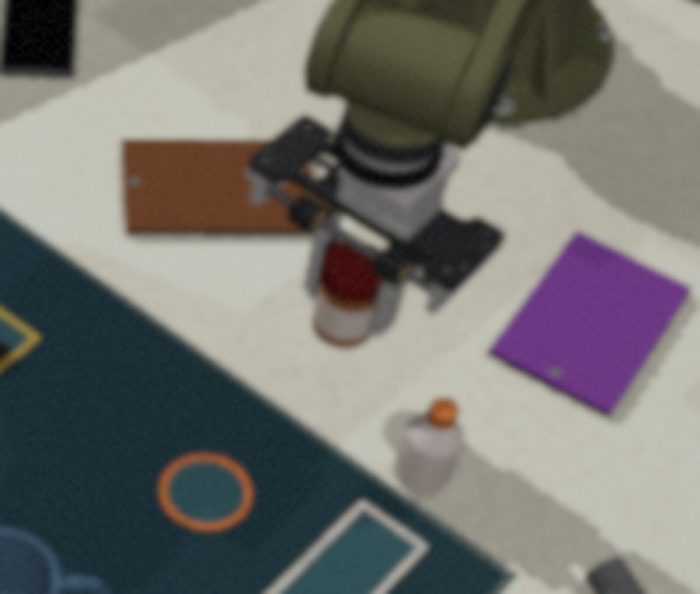

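```bash
python3 -m jog '[-25,0,-1,0,0,0, -60,0,-2,0,0,0, -98,0,-3,0,0,0, -130,5,-3.7,0,0,0, -150,20,-3.7,0,0,0, -158.6,35,-3.7,0,0,0, -158.6,50,-3.7,0,0,0, -158.6,54,-3.7,0,0,0, -158.6,57,-3.7,0,0,0, -158.6,57,-3.7,0,0,0]'
python3 - <<'E'
from h import *
go(572.8,191.5,38.4,-3.0567)
E
```

```text
clock: 17.97
eef_pos: [571.0, 191.0, 40.5]
eef_rot: [-1.571, -0.001, -3.056]
wrist_force: [0.5, -0.1, -1.8]
finger_gap: 49.1
t 17.97 at [571.  191.   40.5] psi -3.0562 F [ 0.5 -0.1 -1.8] gap 49.1 dock [-36.1 280.5]
   shift [-1.8  2.1 -0.3] turn [-0.01  0.03  0.06] dist 0.1 rows 0.0
```

```bash
python3 -m jog '[-1.8,0,-0.3,0,0,0, -1.8,1,-0.3,0,0,0, -1.8,1.5,-0.3,0,0,0, -1.8,1.5,-0.3,0,0,0, -1.8,1.5,-0.3,0,0,0]'
python3 -m jog '[0,0.3,0,0,0,0, 0,0.6,0,0,0,0, 0,0.6,0,0,0,0]'
```

```text
clock: 18.38
eef_pos: [573.3, 191.6, 39.9]
eef_rot: [-1.571, 0.0, -3.056]
wrist_force: [0.4, -0.0, -2.0]
finger_gap: 49.7
clock: 18.63
eef_pos: [573.2, 191.5, 38.9]
eef_rot: [-1.571, -0.0, -3.056]
wrist_force: [-0.0, -0.5, -0.3]
finger_gap: 50.0
```

```bash
python3 -m jog '[0,0.4,0,0,0,0, 0,0.4,0,0,0,0]'; python3 -m jog '[0,0.3,0,0,0,0, 0,0.3,0,0,0,0]'
```

```text
clock: 18.8
eef_pos: [573.2, 191.5, 38.5]
eef_rot: [-1.571, -0.0, -3.056]
wrist_force: [-0.1, 0.1, -1.4]
finger_gap: 49.4
clock: 18.97
eef_pos: [573.4, 191.5, 38.5]
eef_rot: [-1.571, 0.0, -3.056]
wrist_force: [0.3, 0.6, 0.6]
finger_gap: 49.5
```

```bash
python3 -m jog '[0,0.4,0,0,0,0, 0,0.4,0,0,0,0]'
```

```text
clock: 19.13
eef_pos: [573.6, 191.6, 38.4]
eef_rot: [-1.571, 0.001, -3.056]
wrist_force: [-0.4, 0.1, 4.8]
finger_gap: 49.7
```

Contact with the desk is clear (Fz +4.8 N and the height has stalled). I release and lift.

```bash
python3 -m jog '[0,0,0,0,0,0, 0,0,0,0,0,0, 0,0,0,0,0,0, 0,0,0,0,0,0]' 75
python3 -m jog '[0,-10,0,0,0,0, 0,-35,0,0,0,0, 0,-70,0,0,0,0, 0,-100,0,0,0,0, 20,-110,10,0,0,0, 45,-110,48,0,0,0, 45,-110,85,0,0,0, 45,-110,125,0,0,0, 45,-110,165,0,0,0, 45,-110,200,0,0,0]'
python3 - <<'E'
from h import *
go(530,-150,150,-3.0567)
c=manip.camera("top")
def pts(m,x1,y1,s):
    k=np.argwhere(m); return np.c_[x1-k[:,0]/s,y1-k[:,1]/s]
oj=ortho(c,500,640,120,260,80,3);h=cv2.cvtColor(oj,cv2.COLOR_RGB2HSV); m=((h[...,1]>150)&((h[...,0]<7)|(h[...,0]>172))&(h[...,2]>50)&(h[...,2]<160)); Q=pts(m,640,260,3); print("jar",cv2.minEnclosingCircle(Q.astype(np.float32)),Q.mean(0))
cv2.imwrite("pics/b3.png",np.hstack([oj,ortho(c,500,640,120,260,0,3)])[:,:,::-1]); cv2.imwrite("pics/b3f.png",c["img"][:,:,::-1])
c=manip.camera("scene"); cv2.imwrite("pics/b3s.png",c["img"][:,:,::-1])
E
```

```text
clock: 19.47
eef_pos: [573.2, 191.5, 37.7]
eef_rot: [-1.571, -0.0, -3.056]
wrist_force: [0.0, -0.1, -0.6]
finger_gap: 72.3
clock: 20.3
eef_pos: [545.3, -13.8, 149.0]
eef_rot: [-1.571, 0.001, -3.057]
wrist_force: [0.3, 0.7, -0.7]
finger_gap: 74.5
t 20.3 at [545.3 -13.8 149. ] psi -3.0566 F [ 0.3  0.7 -0.7] gap 74.5 dock [-79.2  78.6]
   shift [ 26.8  -1.  134.4] turn [-0.01  0.01 -0.06] dist 3.3 rows 0.0
jar ((572.2139282226562, 191.51394653320312), 25.979673385620117) [573.07648449 192.29711743]
```

View pics/b3.png

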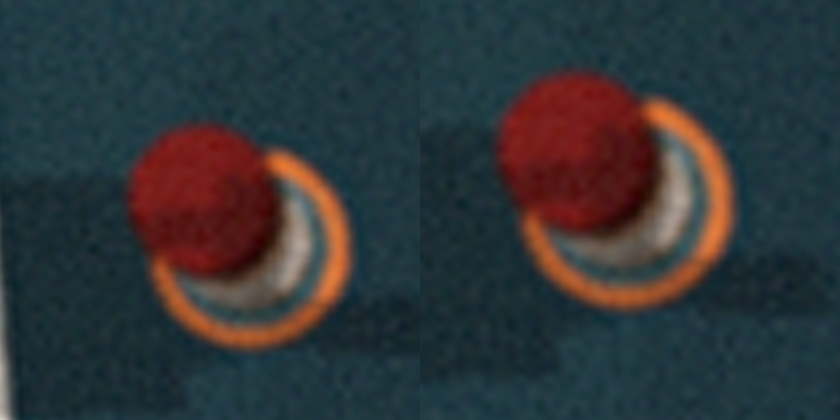

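View pics/b3s.png

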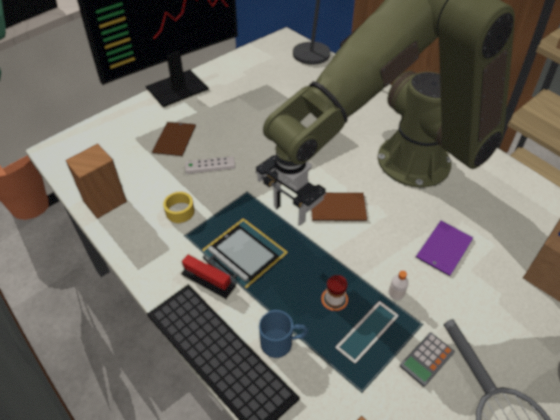

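```bash
python3 -m jog '[6,0,40,0,5,0, 12,0,81,0,10,0, 19,0,122,0,15,0, 25,0,163,0,20,0, 31,0,204,0,25,0, 37,0,245,0,30,0, 43,0,286,0,35,0, 50,0,326,0,38,0, 56,0,366,0,38,0, 61,0,396,0,38,0]' 70
python3 - <<'E'
from h import *
go(518.5,-420.5,80,-3.721)
c=manip.camera("scene"); u,v=w2p(c,[[518,-420,20]])[0].astype(int)
cv2.imwrite("pics/c1.png",cv2.resize(c["img"][v-80:v+80,u-100:u+100,::-1],None,fx=3.5,fy=3.5,interpolation=2))
c=manip.camera("top"); u,v=w2p(c,[[518,-420,20]])[0].astype(int)
cv2.imwrite("pics/c1t.png",cv2.resize(c["img"][v-80:v+80,u-100:u+100,::-1],None,fx=3.5,fy=3.5,interpolation=2))
E
```

```text
clock: 21.23
eef_pos: [518.0, -413.6, 148.5]
eef_rot: [-1.571, 0.001, 2.562]
wrist_force: [0.2, 1.1, -1.0]
finger_gap: 70.1
t 21.23 at [ 518.  -413.6  148.5] psi 2.5625 F [ 0.2  1.1 -1. ] gap 70.1 dock [-140.4 -317.4]
   shift [-4.1 68.5  5.5] turn [-0.01  0.02 -0.03] dist 1.7 rows 0.0
```

View pics/c1.png

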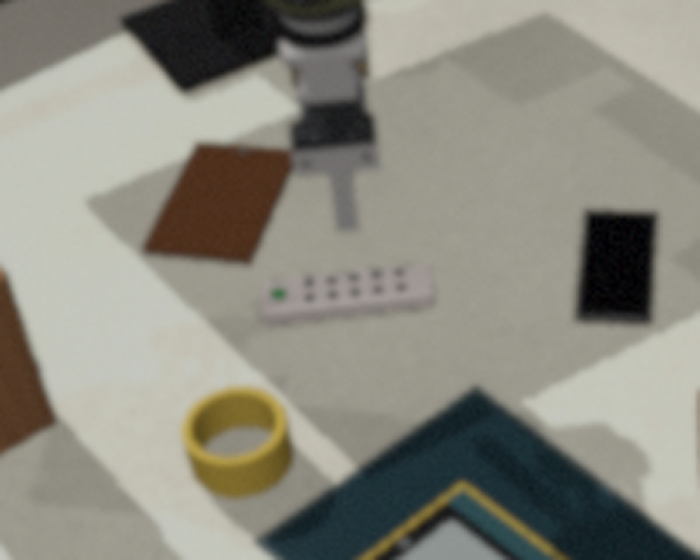

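View pics/c1t.png

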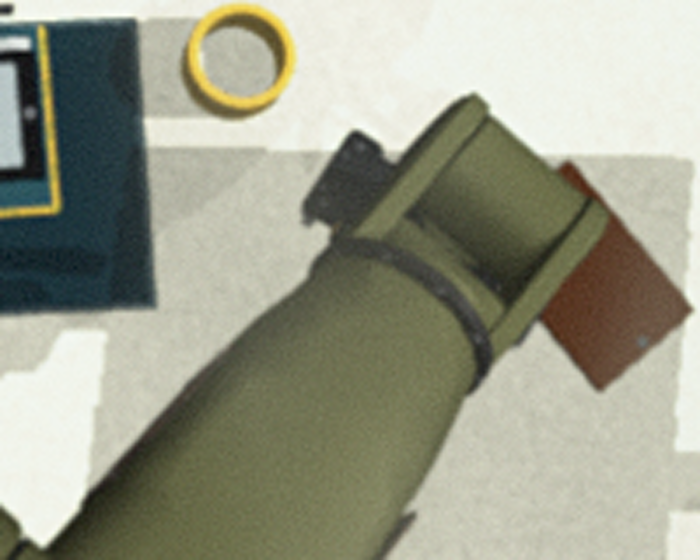

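```bash
python3 -m jog '[0,25,3,0,0,0, 0,50,3,0,0,0, 0,68,3,0,0,0, 0,75,3,0,0,0, 0,75,3,0,0,0]'
python3 - <<'E'
from h import *
go(518.5,-420.5,26,-3.721)
E
```

```text
clock: 21.75
eef_pos: [516.8, -412.4, 71.6]
eef_rot: [-1.571, -0.003, 2.565]
wrist_force: [-0.0, 0.3, -1.0]
finger_gap: 70.0
t 21.75 at [ 516.8 -412.4   71.6] psi 2.5645 F [-0.   0.3 -1. ] gap 70.0 dock [-141.6 -316.1]
   shift [-6.  45.6  5.9] turn [0.03 0.13 0.15] dist 1.1 rows 0.0
```

```bash
python3 -m jog '[-4,15,3,0,0,0, -6,30,5.9,0,0,0, -6,40,5.9,0,0,0, -6,44,5.9,0,0,0, -6,44,5.9,0,0,0, -6,44,5.9,0,0,0]'
python3 - <<'E'
from h import *
go(518.5,-420.5,26,-3.721)
E
```

```text
clock: 22.25
eef_pos: [518.7, -422.0, 29.3]
eef_rot: [-1.571, 0.0, 2.564]
wrist_force: [0.2, -0.0, -0.4]
finger_gap: 70.1
t 22.25 at [ 518.7 -422.    29.3] psi 2.5637 F [ 0.2 -0.  -0.4] gap 70.1 dock [-140.5 -325.8]
   shift [ 1.   3.3 -1.2] turn [ 0.    0.09 -0.01] dist 0.1 rows 0.0
```

```bash
python3 -m jog '[1,2.5,-1.2,0,0,0, 1,3.3,-1.2,0,0,0, 1,3.3,-1.2,0,0,0]'
python3 -m jog '[0,0,0,0,0,0, 0,0,0,0,0,0, 0,0,0,0,0,0, 0,0,0,0,0,0, 0,0,0,0,0,0, 0,0,0,0,0,0]' 30 20
```

```text
clock: 22.5
eef_pos: [518.4, -420.4, 25.8]
eef_rot: [-1.571, 0.0, 2.564]
wrist_force: [0.2, -0.4, 0.5]
finger_gap: 70.0
clock: 23.0
eef_pos: [518.4, -420.5, 25.7]
eef_rot: [-1.571, 0.0, 2.564]
wrist_force: [0.5, -0.6, 0.2]
finger_gap: 43.7
```

```bash
python3 -m jog '[0,-10,0,0,0,0, 0,-40,0,0,0,0, 4,-75,-8,0,0,0, 14,-105,-26,0,0,0, 29,-120,-53,0,0,0, 46,-125,-85,0,-4,0, 64,-125,-118,0,-8,0, 83,-125,-153,0,-12,0, 102,-125,-188,0,-16,0, 121,-125,-223,0,-20,0]'
python3 - <<'E'
from h import *
go(577.6,313,150,-3.0565)
E
```

```text
clock: 23.83
eef_pos: [538.6, -165.9, 151.4]
eef_rot: [-1.571, 0.001, 2.916]
wrist_force: [0.8, -0.3, 0.2]
finger_gap: 43.8
t 23.83 at [ 538.6 -165.9  151.4] psi 2.9158 F [ 0.8 -0.3  0.2] gap 43.8 dock [-98.8 -72.3]
   shift [  69.2    1.3 -475.4] turn [-1.000e-02 -1.781e+01 -3.000e-02] dist 11.5 rows 2.5
```

```bash
python3 -m jog '[5,0,-38,0,-2,0, 11,0,-78,0,-4,0, 17,0,-118,0,-6,0, 23,0,-158,0,-8,0, 29,0,-198,0,-10,0, 35,0,-238,0,-12,0, 41,0,-278,0,-14,0, 46,0,-318,0,-16,0, 52,0,-358,0,-17.8,0, 58,0,-397,0,-17.8,0]'
python3 - <<'E'
from h import *
go(577.6,313,150,-3.0565)
E
```

```text
clock: 24.67
eef_pos: [572.2, 234.3, 151.4]
eef_rot: [-1.571, 0.001, -3.058]
wrist_force: [1.9, -0.6, -0.9]
finger_gap: 43.9
t 24.67 at [572.2 234.3 151.4] psi -3.0577 F [ 1.9 -0.6 -0.9] gap 43.9 dock [-31.2 323.5]
   shift [-12.    1.4 -78. ] turn [ 0.01 -0.07 -0.03] dist 1.9 rows 0.0
```

```bash
python3 -m jog '[-5,0,-32,0,0,0, -10,0,-62,0,0,0, -12,0,-75,0,0,0, -12,20,-78,0,0,0, -12,50,-78,0,0,0, -12,80,-78,0,0,0, -12,100,-78,0,0,0, -12,112,-78,0,0,0, -12,115,-78,0,0,0, -12,115,-78,0,0,0]'
python3 - <<'E'
from h import *
c=manip.camera("scene"); u,v=w2p(c,[[577,313,20]])[0].astype(int)
cv2.imwrite("pics/c2.png",cv2.resize(c["img"][v-80:v+80,u-100:u+100,::-1],None,fx=3.5,fy=3.5,interpolation=2))
c=manip.camera("top"); u,v=w2p(c,[[577,313,20]])[0].astype(int)
cv2.imwrite("pics/c2t.png",cv2.resize(c["img"][v-80:v+80,u-100:u+100,::-1],None,fx=3.5,fy=3.5,interpolation=2))
go(577.6,313,26,-3.0565)
E
```

```text
clock: 25.5
eef_pos: [578.2, 310.6, 35.8]
eef_rot: [-1.571, -0.0, -3.06]
wrist_force: [0.7, 0.6, -1.4]
finger_gap: 43.4
t 25.6 at [578.8 311.1  37.3] psi -3.06 F [ 0.1  0.  -1.7] gap 43.6 dock [-18.1 399.5]
   shift [ 1.1 11.3 -2. ] turn [ 0.05 -0.2  -0.12] dist 0.3 rows 0.0
```

View pics/c2.png

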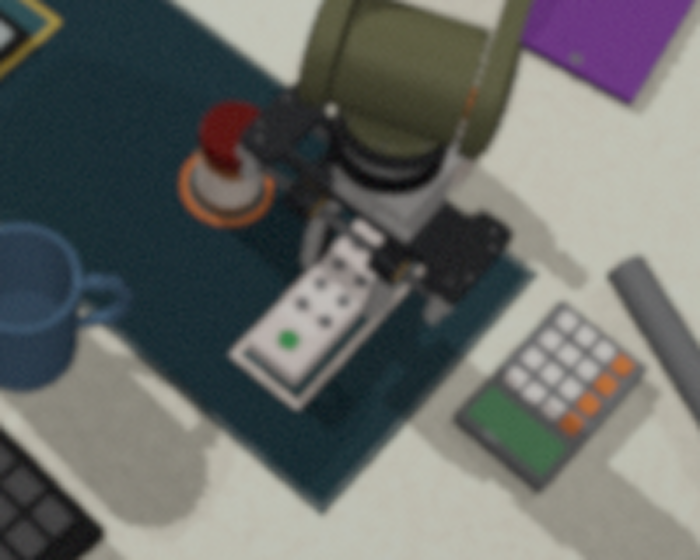

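View pics/c2t.png

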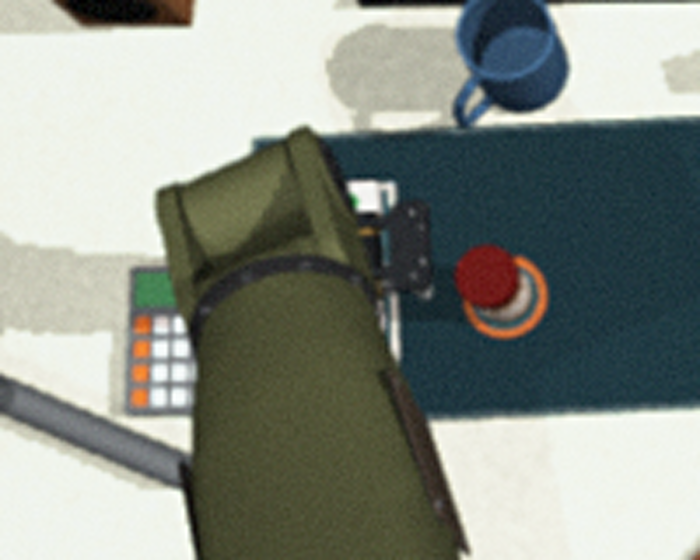

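```bash
python3 -m jog '[1,4,-2,0,0,0, 1,8,-2,0,0,0, 1,10,-2,0,0,0, 1,10,-2,0,0,0, 1,10,-2,0,0,0]'
python3 -m jog '[0,0.5,0,0,0,0, 0,0.5,0,0,0,0]'
python3 - <<'E'
from h import *
go(577.6,313,25.8,-3.0565)
E
```

```text
clock: 26.02
eef_pos: [576.9, 312.8, 25.6]
eef_rot: [-1.571, -0.0, -3.06]
wrist_force: [-0.8, 0.3, -1.3]
finger_gap: 43.6
clock: 26.18
eef_pos: [576.9, 312.8, 25.6]
eef_rot: [-1.571, 0.0, -3.06]
wrist_force: [-3.3, -1.2, 4.1]
finger_gap: 43.8
t 26.18 at [576.9 312.8  25.6] psi -3.0598 F [-3.3 -1.2  4.1] gap 43.8 dock [-19.8 401.4]
   shift [-0.7 -0.2 -0.1] turn [ 0.   -0.19 -0.01] dist 0.0 rows 0.0
```

On the desk (Fz 4 N, height stalled). I release and retreat.

```bash
python3 -m jog '[0,0,0,0,0,0, 0,0,0,0,0,0, 0,0,0,0,0,0, 0,0,0,0,0,0]' 60
python3 -m jog '[0,-10,0,0,0,0, 0,-35,0,0,0,0, 0,-70,0,0,0,0, 0,-105,0,0,0,0, 30,-125,0,0,0,0, 65,-135,0,0,0,0, 100,-135,0,0,0,0, 130,-135,10,0,0,0, 150,-135,40,0,0,0, 160,-135,75,0,0,0]'
python3 -m jog '[5,-10,38,0,0,0, 5,-20,76,0,0,0, 5,-30,114,0,0,0, 5,-30,152,0,0,0, 5,-30,180,0,0,0, 5,-30,180,0,0,0]'
python3 - <<'E'
from h import *
c=manip.camera("top");cv2.imwrite("pics/d1.png",c["img"][:,:,::-1])
def pts(m,x1,y1,s):
    k=np.argwhere(m); return np.c_[x1-k[:,0]/s,y1-k[:,1]/s]
cv2.imwrite("pics/d1o.png",np.hstack([ortho(c,480,680,260,370,0,2.8),ortho(c,480,680,260,370,20,2.8)])[:,:,::-1])
for d in manip.masks_of("remote",c): print(round(d["score"],2),rect(p2w(c,np.argwhere(d["pixels"])[:,::-1],20)))
o=ortho(c,550,740,-200,20,10,3); cv2.imwrite("pics/d1t.png",o[:,:,::-1])
m=(o.min(2)>125).astype(np.uint8); n,l,st,ce=cv2.connectedComponentsWithStats(m)
for i in range(1,n):
    if st[i,4]>3000:
        P=pts(l==i,740,20,3); print("bright",rect(np.c_[(P-DK)@U,(P-DK)@V]))
E
```

```text
clock: 26.52
eef_pos: [576.9, 312.8, 25.0]
eef_rot: [-1.571, 0.0, -3.06]
wrist_force: [0.0, -0.6, -0.2]
finger_gap: 59.9
clock: 27.35
eef_pos: [421.2, 225.0, 160.8]
eef_rot: [-1.571, 0.001, -3.057]
wrist_force: [1.1, -0.6, 0.8]
finger_gap: 60.3
clock: 27.85
eef_pos: [433.5, 41.5, 191.1]
eef_rot: [-1.57, 0.002, -3.063]
wrist_force: [0.2, -0.1, -0.8]
finger_gap: 60.0
bright ((109.2, 72.9), (47.0, 13.0), 85.11)
bright ((106.2, -0.1), (85.3, 8.2), 89.07)
bright ((83.8, 0.0), (13.3, 151.7), 0.06)
bright ((23.0, 6.5), (89.5, 136.4), 0.08)
```

View pics/d1.png

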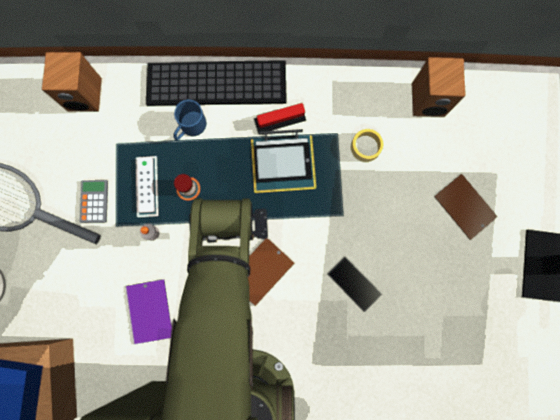

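View pics/d1o.png

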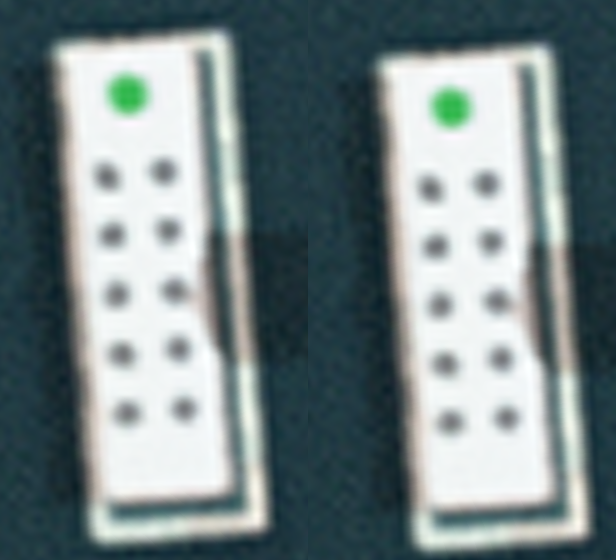

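View pics/d1t.png

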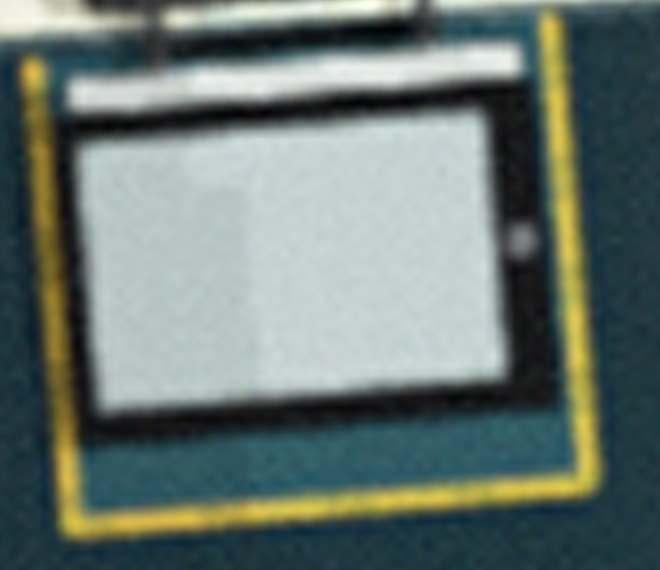

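```bash
python3 - <<'E'
from h import *
c=manip.camera("scene"); u,v=w2p(c,[[577,260,20]])[0].astype(int)
cv2.imwrite("pics/e1.png",cv2.resize(c["img"][v-65:v+65,u-80:u+80,::-1],None,fx=4.5,fy=4.5,interpolation=2))
cv2.imwrite("pics/e1f.png",c["img"][:,:,::-1])
for d in manip.masks_of("remote",c)[:1]: print(round(d["score"],2),rect(p2w(c,np.argwhere(d["pixels"])[:,::-1],20)))
c=manip.camera("top")
def pts(m,x1,y1,s):
    k=np.argwhere(m); return np.c_[x1-k[:,0]/s,y1-k[:,1]/s]
o=ortho(c,470,690,260,370,20,4); g=cv2.erode((o.min(2)>170).astype(np.uint8),np.ones((21,21)))
n,l,st,ce=cv2.connectedComponentsWithStats(g);i=1+np.argmax(st[1:,4]);m=cv2.dilate((l==i).astype(np.uint8),np.ones((21,21)));print(rect(pts(m>0,690,370,4)))
print(manip.read_state()["clock"])
E
```

```text
0.55 ((588.4, 316.1), (163.3, 47.6), 5.78)
((579.9, 312.6), (161.7, 48.7), 4.39)
28.1
```

View pics/e1.png

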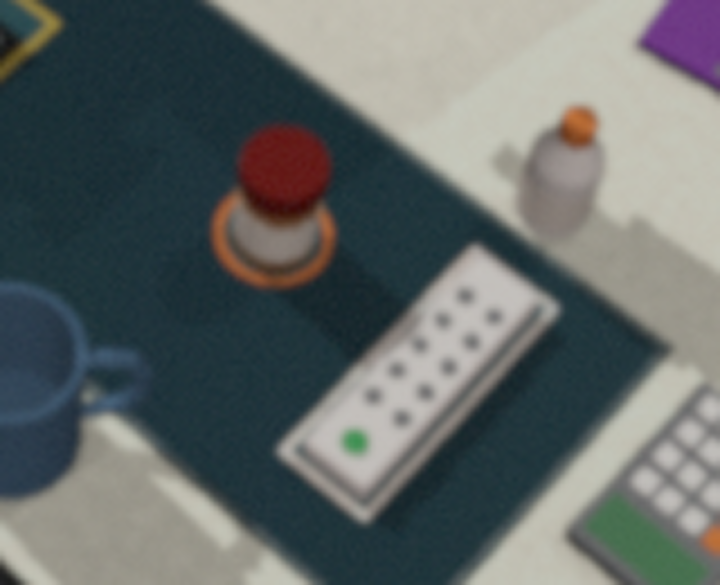

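View pics/e1f.png

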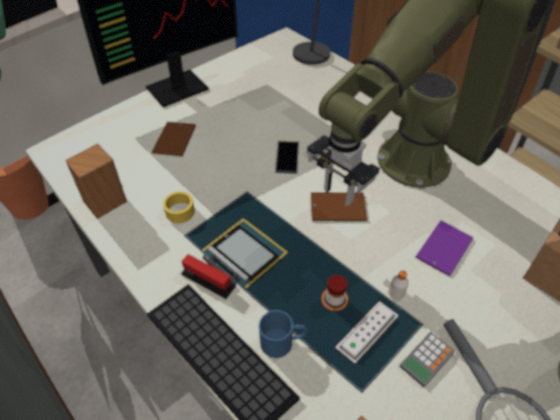

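```bash
python3 - <<'E'
from cell import manip
print(manip.sign_off(), manip.read_state()["clock"])
E
```

```text
the job is handed in; nothing more can be done
the job is handed in; nothing more can be done
```

The desk is set up as the sheet shows, and I handed the job in at about 28 s. No verdict was reported.

- **Tablet:** I slid it sideways and then up to the bar without lifting it. I felt the bar at about 78 mm from the dock origin and pressed to 11.3 N at the wrist, which moved the bar about 3.5 mm, so roughly 9 N on the bar itself. The largest combined force on the wrist was about 14 N. The last pictures show it touching the bar, turned less than 0.1° from the dock, and about 1 mm left of centre between the lines.
- **Jar:** It stands upright in the orange circle, within about 1 mm of the centre. I lowered it until it touched the desk, then let go.
- **Remote:** It lies inside the white outline, about 2 mm from the centre and within 0.5° of its direction. I set it down the same way.
- **Other things:** They look unmoved in the last pictures, and the robot is clear of everything.

**Checks that failed or disagreed:**
- The remote detector found nothing in the last top picture, so I measured the remote from its outline there instead.
- The scene camera reads about 5 to 12 mm further ahead than the top camera, and it put the remote about 9 mm further ahead. I trusted the top camera because the arm's contacts agreed with it.

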